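# Refit the spindle of a bench spring feeder

### The job

Lift the orange-handled spindle out of its wooden rest, thread it upright down through both bearing plates and the base of the blue spring feeder, then turn it under light pressure to feel for the hidden drive slot until it drops in and sits fully home. Lower it by hand without dropping or forcing it, let go and leave it standing there; leave the cup, glue bottle, box of springs and refill tray where they are.

Things in the scene. Friction and masses are not known exactly. Their poses are not given: they have to be found in the camera images.
- spindle_handle (a point): Centre of the spindle's orange handle, an upright flat bar 44 mm (its x) by 18 mm (its y) by 40 mm high (z up), to be gripped across the 18 mm from above. On the same axis below it is a steel shaft 18 mm in diameter that ends 138 mm below this point. Whole length 158 mm, about 0.16 kg. Half a turn makes no difference.
- spindle_tip (a point): Lower end of the spindle (axes as the handle's). The last 10 mm is a flat tang, 16 mm wide along the handle's x and 6 mm thick along its y; above the tang the shaft widens from 15 to 18 mm over 6 mm. This point is the middle of the tang's end face.
- rest: Wooden block 75 x 75 x 90 mm high, fixed, with an upright hole 19.5 mm wide and 80 mm deep in which the spindle stands loosely at the start, its tip 10 mm above the table. Origin: centre of the underside.
- feeder: Blue spring feeder, fixed. Origin: centre of the underside, z up; the spindle axis is its z axis. Base 120 (x) x 110 (y) x 50 mm high. Two aluminium bearing plates span two side cheeks at y = +-52 mm, up to 130 mm high. Plates and base have aligned upright holes 20 mm wide. More than 40 N from the spindle damages its bearings or drive.
- top_bearing (a point): Centre of the 20 mm hole in the upper bearing plate, at the plate's upper face, 130 mm above the feeder's origin; plate 12 mm thick, 80 (x) x 100 (y) mm, hole rim chamfered 3 mm. Axes as the feeder's.
- lower_bearing (a point): Centre of the 20 mm hole in the lower bearing plate, at its upper face, 88 mm above the feeder's origin; plate 10 mm thick, rim chamfered 2 mm.
- base_bore (a point): Mouth of the 20 mm hole in the base's top, 50 mm above the feeder's origin, rim chamfered 2 mm; the drive coupling lies 20 mm down inside, out of sight.
- drive_face (a point): On the spindle axis, 30 mm above the feeder's origin: top face of the drive coupling, which stays still. Its slot (17.5 x 7.5 mm, over 10 mm deep) lies at an unmeasured angle within 0.75 rad either way of the feeder's x; the tang enters only within about 0.1 to 0.15 rad of it. Until then the tip stands on this face; fully home, it is 10 mm below it.
- cup_mid (a point): White plastic cup, 72 mm wide at the rim, 85 mm high; its centre. Bystander.
- glue_mid (a point): White glue bottle with an orange cap, 48 mm wide, 110 mm high; its centre. Bystander.
- spring_box_mid (a point): Open cardboard box of steel springs, 110 x 170 x 60 mm high; its centre. Bystander.
- refill_tray_mid (a point): White tray of brass pen refills, 140 x 100 x 25 mm high; its centre. Bystander.
There are look-alikes about, which are no part of the job. Of the things like the part that bears spindle_handle, leave any that is yellow; of the rest the larger one is meant. There is more than one size of the feeder; the one meant has the size given above.

How it is judged:
On the way, in this order (a step that is already met when the one before it is completed fails the run):
1. the tip is through the upper bearing plate (x of spindle_tip in the frame of feeder between -0.005 and 0.005 m and y of spindle_tip in the frame of feeder between -0.005 and 0.005 m and angle between the z axis of spindle_handle and the z axis of feeder, either way round below 0.1 rad and z of spindle_tip in the frame of feeder below 0.116 m), for 0.1 s.
2. the tip is through the lower bearing plate (x of spindle_tip in the frame of feeder between -0.005 and 0.005 m and y of spindle_tip in the frame of feeder between -0.005 and 0.005 m and angle between the z axis of spindle_handle and the z axis of feeder, either way round below 0.1 rad and z of spindle_tip in the frame of feeder below 0.076 m), for 0.1 s.
3. the tip is in the bore of the base (x of spindle_tip in the frame of feeder between -0.005 and 0.005 m and y of spindle_tip in the frame of feeder between -0.005 and 0.005 m and angle between the z axis of spindle_handle and the z axis of feeder, either way round below 0.1 rad and z of spindle_tip in the frame of feeder below 0.045 m), for 0.1 s.
At the end, for the whole second after the job is handed in: The spindle stands at rest in the feeder, on its axis (tip within 5 mm, tilt within 0.10 rad) with its tang down in the coupling slot (tip less than 23.5 mm above the feeder's underside; fully home is 20 mm), released (x of spindle_tip in the frame of feeder between -0.005 and 0.005 m and y of spindle_tip in the frame of feeder between -0.005 and 0.005 m and angle between the z axis of spindle_handle and the z axis of feeder, either way round below 0.1 rad and z of spindle_tip in the frame of feeder below 0.0235 m and linear speed of spindle below 0.02 m/s); the robot touches nothing.
It fails at once if the spindle presses on the feeder with more than 40 N (contact force between spindle and feeder above 40 N).
It fails at once if the cup is moved more than 30 mm or tipped (distance of cup_mid from where it was at the start of the episode above 0.03 m or angle between cup_mid's own z axis and vertical above 0.5 rad).
It fails at once if the glue bottle is moved more than 30 mm or tipped (distance of glue_mid from where it was at the start of the episode above 0.03 m or angle between glue_mid's own z axis and vertical above 0.5 rad).
It fails at once if the box of springs is moved more than 30 mm or tipped (distance of spring_box_mid from where it was at the start of the episode above 0.03 m or angle between spring_box_mid's own z axis and vertical above 0.5 rad).
It fails at once if the refill tray is moved more than 30 mm or tipped (distance of refill_tray_mid from where it was at the start of the episode above 0.03 m or angle between refill_tray_mid's own z axis and vertical above 0.5 rad).
It also fails if it takes over 72 s, if anything falls off the work surface, if the arm or the gripper's body presses on something with over 40 N, if the wrist force passes 120 N, or if a joint passes its speed limit or range.

### The arm

A 6-joint arm with a two-finger parallel gripper is mounted at the origin on the work surface. World frame = base frame: x ahead of the robot, y to its left, z up, the work surface at z = 0. Lengths are in m, angles in rad, forces in N, time in s.
With the tool pointing down it reaches from about 0.3 to 0.75 m from the base axis. Payload 8.5 kg.
Tool frame: the origin (TCP) lies between the finger pads; the fingertips stand 25 mm ahead of it and the grasp point (between the pads) lies 6 mm ahead of it (ctrl.tips_ahead is the distance from the TCP to the fingertips, in m); z points along the fingers, y is the line along which they close (so a half turn about z gives the same grasp; the last joint's range is limited). The gripper opens to 85 mm and grips with 20 to 120 N. Pads are 22 mm wide; open, the fingers measure 114 mm over their backs; the gripper's body (76 mm by 85 mm) begins 54 mm behind the grasp point. The pads swing forward as they close: fully open they stand 13 mm farther back than shut.
Start: joints at [-1.501, 0.381, 1.297, -0, 1.464, -0.215], TCP at [0.155, -0.528, 0.256] pointing down, gripper open.
Joint ranges: [-3.11, 3.11], [-0.89, 2.33], [0.22, 2.48], [-1.42, 4.56], [0.17, 2.85], [-2.88, 2.88]. Speed limits (rad/s): [2.39, 2.39, 3.14, 3.14, 3.14, 3.14].

### API

Orientations are given as a unit quaternion [w, x, y, z].
In Python, from cell import telemetry, read_camera, ctrl gives the robot as it stands.
- The arm moves only by the tool move_arm, never from a script. Its argument "commands" is a list of rows, each a list of 2 entries, a list of its own where there are three numbers: the shift along the tool's x, y, z each as a share of 2 cm, from -1 to 1, then the turn about the tool's z as a share of 4 degrees, from -1 to 1. In form: [[[x, y, z], spin], ...]. A call has 1 to 12 rows; each row shifts and turns the commanded pose from where the row before left it, along the tool's axes as they then stand; what a row does not reach is not made up. A row lasts 1/12 s, in which the tool goes at most 41.7 mm and 7.16 degrees, less where a joint would pass 70% of its speed; a pose out of reach is approached as far as the arm can. A call with a number of a shift or a turn outside -1 to 1 is refused whole. A call with a gripper value outside its range is refused whole. "jaw" is the closure, from -1 (fully open) to 1 (shut), set as the call begins (left out, the last holds). The fingers move at their own pace and stop on an object; the grip force is fixed at half the most. Time passes only in rows, so rows that do not move let the fingers close. It gives the time, the measured TCP pose, the force, the opening and the grip force at its end, in the units of the state.
- telemetry.sense(): the state, without advancing time (a new reading comes with each control period).
- read_camera(name): name is "scene" or "top" or "wrist"; returns a dict with "image" (480x640x3 uint8, red, green, blue), "intrinsics" (3x3 intrinsics, pixels), "k1" (the pictures are not rectified: a ray, as slopes to the right and down, at radius r is drawn at 1 + k1 r^2 times it, then the intrinsics apply), "rvec" (rotation vector, rad) and "tvec" (3), from world to camera coordinates, as OpenCV has them; the wrist camera has in their place "tool_from_camera" (4x4, takes a point from camera to tool coordinates, whose origin is the TCP and whose axes are the flange's). Camera axes: x right, y down, z forward; pixel columns grow to the right and rows downward; lengths in m; the calibration is good to about 2 mm. A picture is of the moment at which its call begins: read the wrist's pose just before it. There is no depth.
- ctrl.hand_in(): hands the job in; it is judged then, once.
The state is a dict: "time": time; "q": joint angles; "qd": joint speeds; "joint_torque": joint torques, N m; "eef_pos": TCP position; "orientation": TCP orientation; "force": force on the tool from outside, world axes, zero at the start; "ft_torque": the same for the moment, N m; "gripper_width": finger opening in m; "grip_force": force on a finger pad.
Only numpy, scipy, OpenCV 4.12 (cv2) and the standard library are available. Lean on these libraries where they do the work, as an engineer would, in place of code of your own. Each camera call takes 0.05 s, during which the arm holds its last target. There are 200 camera calls.

## Working session

There is one attempt and no reset: what is moved stays moved. The work goes in short steps, Python scripts to look and compute and a tool call to move; the robot and the scene stay as the last step left them, time stands still between calls to the robot, and variables do not carry over. Pictures are saved under pics/ and viewed, at most 10 in all, crops included, and the job is handed in when it is done.

Besides the shell and the picture viewer there is one more tool, called after "Call:" in YAML: its name, and indented under it one key for each argument. move_arm: Moves the arm, as the interface text tells. Shift numbers are shares of 2 cm and turn numbers shares of 4 degrees, none past 1 either way. Its arguments: {"type":"object","properties":{"commands":{"type":"array"},"jaw":{"type":"number"}},"required":["commands"]}

```bash
mkdir -p pics
cat > h.py <<'E'
import numpy as np, cv2
from cell import telemetry, read_camera, ctrl
from scipy.spatial.transform import Rotation as R
def cam(name):
    s=telemetry.sense(); d=read_camera(name)
    if name=="wrist":
        q=s["orientation"]; T=np.eye(4); T[:3,:3]=R.from_quat([q[1],q[2],q[3],q[0]]).as_matrix(); T[:3,3]=s["eef_pos"]
        M=T@np.array(d["tool_from_camera"]); d["Rwc"]=M[:3,:3]; d["c"]=M[:3,3]
    else:
        A=cv2.Rodrigues(np.array(d["rvec"],float))[0]; d["Rwc"]=A.T; d["c"]=-A.T@np.array(d["tvec"],float).ravel()
    return d
def save(d,n): cv2.imwrite("pics/"+n,cv2.cvtColor(d["image"],cv2.COLOR_RGB2BGR))
def ray(d,u,v):
    K=np.array(d["intrinsics"]); p=cv2.undistortPoints(np.array([[[u,v]]],float),K,np.array([d["k1"],0,0,0,0.]))[0,0]
    return d["Rwc"]@np.array([p[0],p[1],1])
def onz(d,u,v,z):
    r=ray(d,u,v); return d["c"]+r*(z-d["c"][2])/r[2]
def proj(d,P):
    K=np.array(d["intrinsics"]); A=d["Rwc"].T
    return cv2.projectPoints(np.array([P],float),cv2.Rodrigues(A)[0],-A@d["c"],K,np.array([d["k1"],0,0,0,0.]))[0][0,0]
E
python3 - <<'E'
from h import *
for n in("scene","top","wrist"):
    d=cam(n); save(d,n+"0.png"); print(n,d["c"],d["k1"],np.array(d["intrinsics"])[0])
print(telemetry.sense())
E
```

```text
scene [ 0.9646942  -0.6927858   0.60233219] -0.01922714156591103 [588.94006982   0.         316.20031735]
top [ 0.44062377 -0.02772118  0.93528291] 0.03309738692784057 [441.75201274   0.         327.28485389]
wrist [ 0.22096983 -0.50908414  0.3731828 ] -0.0723322374974506 [354.39569323   0.         318.05785357]
{'time': 0.15, 'q': array([-1.50129526e+00,  3.81066372e-01,  1.29803061e+00,  6.11763178e-06,
        1.46360424e+00, -2.15298033e-01]), 'qd': array([-0.00146438, -0.00129265,  0.00020656, -0.00022434, -0.00025763,
        0.00126618]), 'joint_torque': array([ 3.05053407e-03, -4.48625708e+01, -2.31343836e+01, -1.60120871e-04,
        3.82534607e-03, -1.69442615e-05]), 'eef_pos': array([ 0.1545172 , -0.52765038,  0.255859  ]), 'orientation': array([-5.52595080e-04,  9.89878200e-01,  1.41918437e-01,  4.34040285e-05]), 'force': array([ 0.0437827 , -0.24038165, -0.1105809 ]), 'ft_torque': array([-0.0425329 , -0.01359671,  0.0073691 ]), 'grip_force': 0.0, 'gripper_width': 0.08518524132487858}
```

View pics/top0.png

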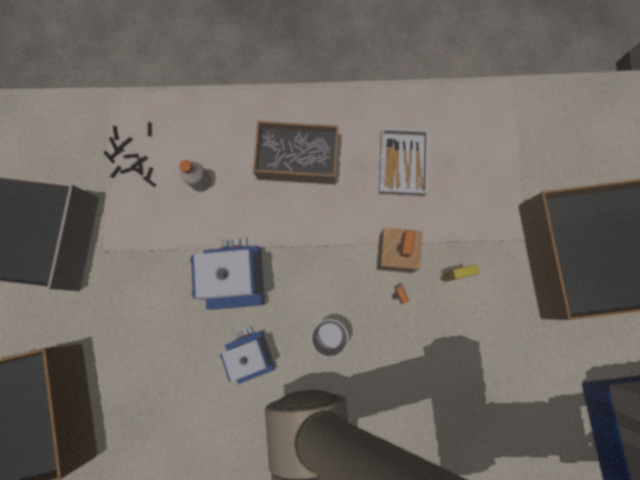

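View pics/scene0.png

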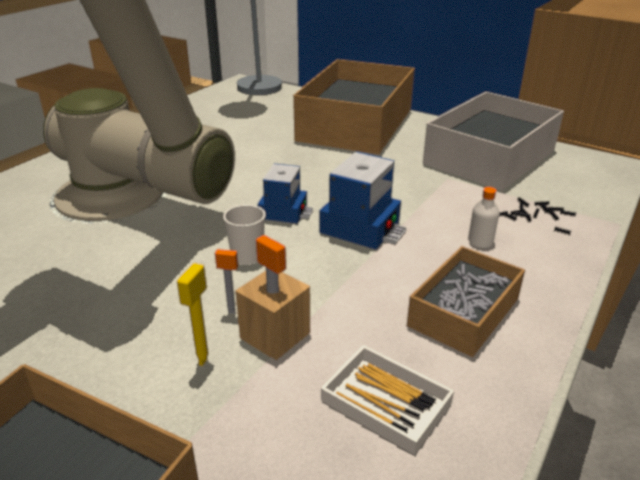

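The top view shows the large feeder's upper plate with its hole near (222,274). The spindle handle is at (408,242) in the rest. The small orange look-alike is at (402,293), the yellow one at (465,271) and the small feeder at (245,360). Next I'll measure them.

```bash
cat > m.py <<'E'
from h import *
def blobs(m,amin=30):
    n,l,s,c=cv2.connectedComponentsWithStats(m.astype(np.uint8))
    return [(s[i,4],c[i],l==i,s[i]) for i in range(1,n) if s[i,4]>amin]
def hsv(d): return cv2.cvtColor(d["image"],cv2.COLOR_RGB2HSV).astype(int)
def orange(d):
    h=hsv(d); return (h[...,0]<14)&(h[...,1]>170)&(h[...,2]>110)
def rect(mask):
    ys,xs=np.nonzero(mask); return cv2.minAreaRect(np.c_[xs,ys].astype(np.float32))
E
python3 - <<'E'
from m import *
for n in("top","scene"):
    d=cam(n); h=hsv(d)
    print(n,"orange")
    for a,c,m,s in blobs(orange(d)): print(a,c.round(1),rect(m),onz(d,*c,.168 if n=="top" else .148).round(4))
    if n=="top":
        box=np.zeros(h.shape[:2],bool); box[235:315,185:270]=1
        w=(h[...,1]<60)&(h[...,2]>120)&box
        for a,c,m,s in blobs(w):
            r=rect(m); print("white",a,c.round(1),r,[onz(d,*p,.13).round(4) for p in cv2.boxPoints(r)])
        g=(h[...,2]<120)&box; g[:,:205]=0;g[:,240:]=0;g[:258]=0;g[290:]=0
        for a,c,m,s in blobs(g,5): print("hole",a,c.round(1),onz(d,*c,.13).round(4))
E
```

```text
top orange
white 4592 [220.2 272.3] ((227.0, 274.5), (79.0, 84.0), 90.0) [array([0.5876, 0.2356, 0.13  ]), array([0.5832, 0.0807, 0.13  ]), array([0.4388, 0.0819, 0.13  ]), array([0.4434, 0.2326, 0.13  ])]
hole 125 [221.9 273.5] [0.5144 0.1671 0.13  ]
scene orange
71 [489. 193.] ((489.5, 192.5), (11.0, 11.0), 90.0) [0.7494 0.1602 0.148 ]
482 [270.8 256.6] ((269.91973876953125, 253.64910888671875), (37.5893440246582, 26.685047149658203), 28.300756454467773) [ 0.5602 -0.1747  0.148 ]
210 [225.9 260.1] ((225.5029296875, 259.4617614746094), (20.247879028320312, 18.48386001586914), 4.398705005645752) [ 0.5145 -0.2139  0.148 ]
```

Call:
move_arm:
  commands:
    - [[0.98, -0.55, -0.1], 0]
    - [[0.98, -0.55, -0.1], 0]
    - [[0.98, -0.55, -0.1], 0]
    - [[0.98, -0.55, -0.1], 0]
    - [[0.98, -0.55, -0.1], 0]
    - [[0.98, -0.55, -0.1], 0]
    - [[0.98, -0.55, -0.1], 0]
    - [[0.98, -0.55, -0.1], 0]
    - [[0.98, -0.55, -0.1], 0]
    - [[0.98, -0.55, -0.1], 0]
    - [[0.98, -0.55, -0.1], 0]

```text
time: 1.17
eef_pos: [0.3281, -0.3502, 0.2784]
orientation: [-0.0, 0.99, 0.142, -0.0]
force: [0.2, 0.3, 0.6]
gripper_width: 0.0851
grip_force: 0.0
```

Call:
move_arm:
  commands:
    - [[0.98, -0.55, -0.1], 0]
    - [[0.98, -0.55, -0.1], 0]
    - [[0.98, -0.55, -0.1], 0]
    - [[0.98, -0.55, -0.1], 0]
    - [[0.98, -0.55, -0.1], 0]
    - [[0.98, -0.55, -0.1], 0]
    - [[0.98, -0.55, -0.1], 0]
    - [[0.98, -0.55, -0.1], 0]
    - [[0.9, -0.55, -0.1], 0]
    - [[0.7, -0.4, 0], 0]
    - [[0, 0, 0], 0]
    - [[0, 0, 0], 0]

```text
time: 2.17
eef_pos: [0.4787, -0.1951, 0.2961]
orientation: [-0.0, 0.99, 0.143, -0.0]
force: [0.2, 0.2, -0.8]
gripper_width: 0.0851
grip_force: 0.0
```

Run:
```python
from m import *
d=cam("wrist"); save(d,"w1.png"); print(telemetry.sense()["eef_pos"],telemetry.sense()["orientation"],d["c"],d["Rwc"].round(3))
for a,c,m,s in blobs(orange(d)): print(a,c.round(1),rect(m),onz(d,*c,.16).round(4))
```

```text
[ 0.47829213 -0.19558701  0.29613139] [-5.46787396e-05  9.89853222e-01  1.42093342e-01 -2.79047117e-04] [ 0.54513081 -0.17629172  0.41347319] [[ 0.283 -0.923 -0.262]
 [-0.959 -0.273 -0.076]
 [-0.001  0.273 -0.962]]
```

View pics/w1.png

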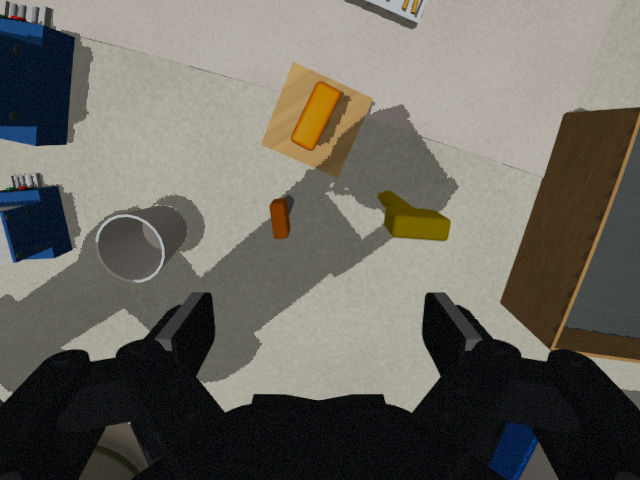

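The wrist view shows the handle at about (316,115), in the middle of the wooden rest. The small orange spindle is at (281,218) and the yellow one at (417,223).

```bash
cat >> m.py <<'E'
def handle(d,zt,near,r=50,show=True):
    "top face of handle -> centre, yaw (world)"
    h=hsv(d); m=(h[...,0]<22)&(h[...,1]>215)&(h[...,2]>150)
    yy,xx=np.mgrid[:480,:640]; m&=(np.hypot(xx-near[0],yy-near[1])<r)
    a,c,mm,s=max(blobs(m),key=lambda b:b[0])
    ct=cv2.findContours(mm.astype(np.uint8),0,2)[0]; ct=max(ct,key=cv2.contourArea)[:,0]
    P=np.array([onz(d,*p,zt)[:2] for p in ct]); rc=cv2.minAreaRect((P*1000).astype(np.float32))
    b=cv2.boxPoints(rc); e=[b[1]-b[0],b[2]-b[1]]; e=max(e,key=np.linalg.norm); y=np.degrees(np.arctan2(e[1],e[0]))
    y=(y+90)%180-90
    print("handle area",a,"c",np.round(rc[0],1),"size",np.round(rc[1],1),"yaw",round(y,1)); return rc,y
E
python3 - <<'E'
from m import *
d=cam("wrist"); handle(d,.166,(316,115))
h=hsv(d); print(h[115,316],h[145,303],h[88,330],h[105,300],h[75,300])
d=cam("top"); h=hsv(d); print(h[242,408]); save(d,"top1.png")
E
```

```text
handle area 1563 c [ 557.8 -169.8] size [16.6 42.5] yaw -10.3
[ 20 233 183] [ 16 255 172] [ 17 255 183] [ 18 122 180] [ 19 127 177]
[ 13 159 157]
```

Call:
move_arm:
  commands:
    - [[0, 0, 0], 0.95]
    - [[0, 0, 0], 0.95]
    - [[0, 0, 0], 0.95]
    - [[0, 0, 0], 0.95]
    - [[0, 0, 0], 0.95]
    - [[0, 0, 0], 0.95]
    - [[0, 0, 0], 0.95]
    - [[0.9, -0.5, 0.5], 0]
    - [[0.9, -0.5, 0.5], 0]
    - [[0.9, -0.5, 0.5], 0]
    - [[0.9, -0.5, 0.5], 0]
    - [[0, 0, 0], 0]

```text
time: 3.32
eef_pos: [0.5578, -0.1685, 0.2538]
orientation: [-0.001, 0.996, -0.089, -0.001]
force: [-0.5, -0.9, -1.1]
gripper_width: 0.0855
grip_force: 0.0
```

Run:
```python
from m import *
d=cam("wrist"); save(d,"w2.png"); s=telemetry.sense(); print(s["eef_pos"],s["orientation"])
p=proj(d,[.558,-.170,.168]); print(p)
handle(d,.168,p,110)
h=hsv(cam("top")); m=(h[...,0]<16)&(h[...,1]>140)&(h[...,2]>100)
for a,c,mm,st in blobs(m): print(a,c)
```

```text
[ 0.55671979 -0.16903724  0.25490582] [-4.74079161e-04  9.95995239e-01 -8.93969197e-02 -1.20392275e-03]
[319.88782196 254.54197603]
handle area 718 c [ 548.3 -168.3] size [16.1 21.6] yaw -10.2
74 [184.98648649 165.75675676]
62 [407.5483871  243.58064516]
```

View pics/w2.png

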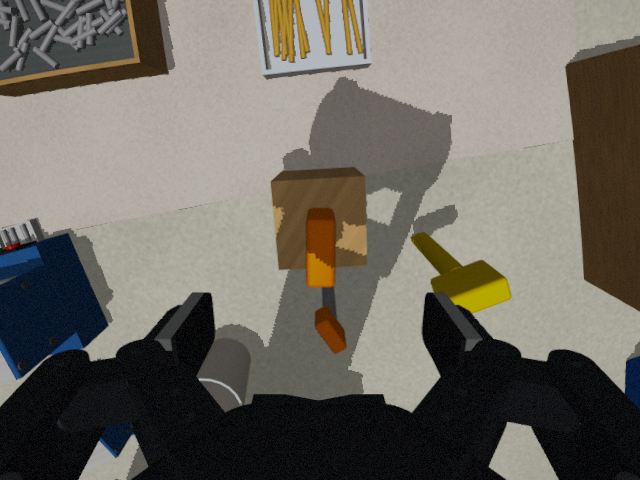

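The handle is centred between the jaws: its lit part runs from (308,208) to (333,287), against a predicted (320,254). Next is the descent and grip.

Call:
move_arm:
  commands:
    - [[0.1, 0, 0.8], 0]
    - [[0, 0, 0.8], 0]
    - [[0, 0, 0.8], 0]
    - [[0, 0, 0.8], 0]
    - [[0, 0, 0.8], 0]
    - [[0, 0, 0.6], 0]
    - [[0, 0, 0.4], 0]
    - [[0, 0, 0], 0]
    - [[0, 0, 0], 0]

```text
time: 4.17
eef_pos: [0.5583, -0.1698, 0.1571]
orientation: [0.0, 0.996, -0.09, 0.0]
force: [-0.4, -0.1, -0.2]
gripper_width: 0.0853
grip_force: 0.0
```

Run:
```python
from m import *
d=cam("wrist"); save(d,"w3.png"); s=telemetry.sense(); print(s["eef_pos"],s["orientation"],s["force"])
d=cam("scene"); save(d,"s3.png")
```

```text
[ 0.55857703 -0.16978816  0.1574253 ] [ 3.47539218e-04  9.95950086e-01 -8.99042143e-02  7.33572714e-04] [-0.5303621  -0.38171658  0.28061476]
```

View pics/w3.png

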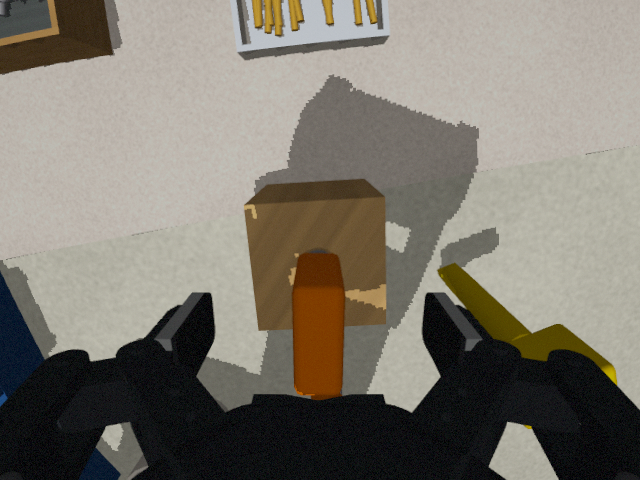

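The handle sits squarely between the open pads, its top face at about (319,340). I'll close the jaws.

Call:
move_arm:
  commands:
    - [[0, 0, 0.05], 0]
    - [[0, 0, 0], 0]
    - [[0, 0, 0], 0]
    - [[0, 0, 0], 0]
    - [[0, 0, 0], 0]
    - [[0, 0, 0], 0]
    - [[0, 0, 0], 0]
    - [[0, 0, 0], 0]
    - [[0, 0, 0], 0]
    - [[0, 0, 0], 0]
  jaw: 1

```text
time: 5.1
eef_pos: [0.5586, -0.1693, 0.1555]
orientation: [0.0, 0.996, -0.09, 0.0]
force: [-0.3, -1.4, 3.4]
gripper_width: 0.0177
grip_force: 58.6
```

Run:
```python
from m import *
s=telemetry.sense(); print(s["eef_pos"],s["orientation"],s["force"],s["ft_torque"],s["gripper_width"])
d=cam("wrist"); save(d,"w4.png"); h=hsv(d)
m=(h[...,0]<12)&(h[...,1]>180)&(h[...,2]>60)
for a,c,mm,st in blobs(m,100): print(a,c,rect(mm))
# top face corners by plane: near/far edges along centre column
for v in range(235,420,5): print(v,h[v,319],end="; ")
print([ (x,proj(d,[s["eef_pos"][0]+x*.984,s["eef_pos"][1]-x*.179,.168]).round(1)) for x in(-.022,0,.022)])
```

```text
[ 0.55860167 -0.16933538  0.15548362] [ 1.25791369e-04  9.95977795e-01 -8.96001951e-02  1.48062225e-04] [-0.30017779 -1.38972451  3.396996  ] [-0.1544917   0.18555377  0.03442295] 0.01765442134814572
235 [ 19 130 110]; 240 [ 17 123 114]; 245 [ 18 130 110]; 250 [ 17 126  81]; 255 [ 15 255  91]; 260 [ 13 255  92]; 265 [ 14 245  98]; 270 [ 15 252  98]; 275 [ 14 255  96]; 280 [ 14 255  96]; 285 [ 14 255  95]; 290 [ 15 255 118]; 295 [ 14 255 130]; 300 [ 15 255 134]; 305 [ 15 255 135]; 310 [ 14 255 134]; 315 [ 15 255 136]; 320 [ 14 255 132]; 325 [ 14 255 133]; 330 [ 15 255 136]; 335 [ 15 255 132]; 340 [ 14 255 131]; 345 [ 15 255 135]; 350 [ 15 255 136]; 355 [ 14 255 132]; 360 [ 15 255 136]; 365 [ 14 255 134]; 370 [ 15 255 131]; 375 [ 15 255 136]; 380 [ 15 255 135]; 385 [ 13 255 132]; 390 [ 14 255 131]; 395 [ 15 255 134]; 400 [ 15 132  31]; 405 [ 93 177  13]; 410 [110  55  28]; 415 [135  22  23]; [(-0.022, array([316.7, 401.3])), (0, array([316.7, 348.9])), (0.022, array([316.7, 289.6]))]
```

Gripped at 17.7 mm, with the spindle axis within about 1 mm of the TCP. I'll lift it.

Call:
move_arm:
  commands:
    - [[0, 0, -0.3], 0]
    - [[0, 0, -0.6], 0]
    - [[0, 0, -0.8], 0]
    - [[0, 0, -0.8], 0]
    - [[0, 0, -0.8], 0]

```text
time: 5.57
eef_pos: [0.5583, -0.169, 0.2219]
orientation: [-0.0, 0.996, -0.09, -0.0]
force: [0.4, 0.3, -1.5]
gripper_width: 0.0172
grip_force: 58.9
```

Call:
move_arm:
  commands:
    - [[0, 0, -0.9], 0]
    - [[0, 0, -0.9], 0]
    - [[0, 0, -0.9], 0]
    - [[0, 0, -0.9], 0]
    - [[0, 0, -0.9], 0]
    - [[0, 0, -0.4], 0]
    - [[0, 0, 0], 0]

```text
time: 6.15
eef_pos: [0.5588, -0.1693, 0.321]
orientation: [0.0, 0.996, -0.09, 0.001]
force: [0.5, -0.5, -2.7]
gripper_width: 0.0172
grip_force: 59.0
```

Call:
move_arm:
  commands:
    - [[-0.3, -0.6, 0], 0]
    - [[-0.47, -0.9, 0], 0]
    - [[-0.47, -0.9, 0], 0]
    - [[-0.47, -0.9, 0], 0]
    - [[-0.47, -0.9, 0], 0]
    - [[-0.47, -0.9, 0], 0]
    - [[-0.47, -0.9, 0], 0]
    - [[-0.47, -0.9, 0], 0]
    - [[-0.47, -0.9, 0], 0]
    - [[-0.47, -0.9, 0], 0]
    - [[-0.47, -0.9, 0], 0]
    - [[-0.47, -0.9, 0], 0]

```text
time: 7.15
eef_pos: [0.487, 0.0584, 0.3179]
orientation: [-0.0, 0.996, -0.089, -0.001]
force: [-0.6, 0.8, -1.4]
gripper_width: 0.0171
grip_force: 58.9
```

Call:
move_arm:
  commands:
    - [[-0.47, -0.9, 0], 0]
    - [[-0.47, -0.9, 0], 0]
    - [[-0.47, -0.9, 0], 0]
    - [[-0.47, -0.9, 0], 0]
    - [[-0.47, -0.9, 0], 0]
    - [[-0.3, -0.6, 0], 0]
    - [[0, 0, 0], 0]
    - [[0, 0, 0], 0]
    - [[0, 0, 0], 0]

```text
time: 7.9
eef_pos: [0.4541, 0.1665, 0.3186]
orientation: [0.0, 0.996, -0.09, -0.001]
force: [0.5, -0.4, -1.6]
gripper_width: 0.0172
grip_force: 59.0
```

Run:
```python
from m import *
s=telemetry.sense(); print(s["eef_pos"],s["orientation"],s["q"])
d=cam("wrist"); save(d,"w5.png"); h=hsv(d)
p=proj(d,[.5144,.1671,.13]); print("pred",p)
```

```text
[0.45414422 0.16648466 0.31863062] [ 2.14756708e-04  9.95979711e-01 -8.95765732e-02 -6.37285350e-04] [ 1.06088108e-01  2.22784356e-01  1.34742971e+00 -1.73357401e-04
  1.57271237e+00  1.85627786e+00]
pred [303.96620296 149.32382287]
```

View pics/w5.png

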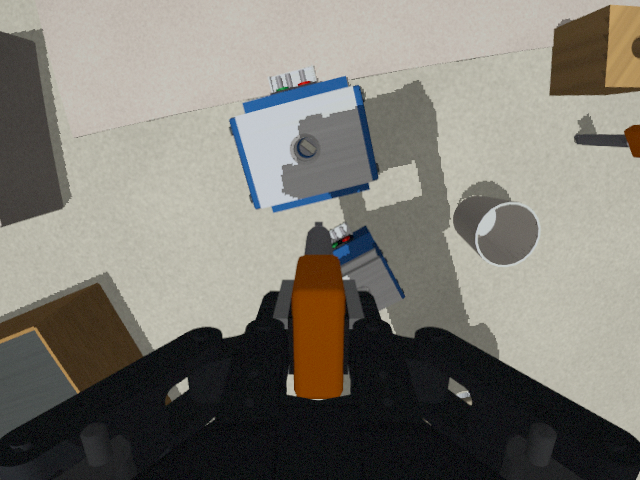

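The hole is at about (306,148) in the upper plate, partly shadowed. The shaft tip hangs at about (319,224), and the plate looks turned a few degrees. I'll measure hole, yaw and tip more finely.

Run:
```python
from m import *
s=telemetry.sense(); d=cam("wrist"); im=d["image"]; h=hsv(d)
g=cv2.cvtColor(im,cv2.COLOR_RGB2GRAY)
c=cv2.resize(g[120:178,275:335],None,fx=8,fy=8,interpolation=cv2.INTER_CUBIC)
H=cv2.HoughCircles(cv2.GaussianBlur(c,(0,0),4),cv2.HOUGH_GRADIENT,1,20,param1=60,param2=20,minRadius=60,maxRadius=140)
for x,y,r in (H[0][:5] if H is not None else []):
    u,v=275+(x-3.5)/8,120+(y-3.5)/8; print("circ",round(u,2),round(v,2),"r",r/8,onz(d,u,v,.13).round(4), "exp r outer",)
w=(h[...,1]<45)&(h[...,2]>85); w[:80]=0;w[215:]=0;w[:,:228]=0;w[:,385:]=0
a,cc,mm,st=max(blobs(w),key=lambda b:b[0]); ct=max(cv2.findContours(mm.astype(np.uint8),0,2)[0],key=cv2.contourArea)[:,0]
P=np.array([onz(d,*p,.13)[:2] for p in ct])*1000; rc=cv2.minAreaRect(P.astype(np.float32)); print(a,rc)
t=R.from_quat(np.roll(s["orientation"],-1)).as_matrix()
for off in(0,.0005,.0015): print("tip pred",proj(d,np.array(s["eef_pos"])+t@[off,0,.1455]), "tangtop",proj(d,np.array(s["eef_pos"])+t@[off+.009,0,.1295]))
big=cv2.resize(im[110:270,240:400],(640,640),interpolation=cv2.INTER_CUBIC)[:600]; cv2.imwrite("pics/z5.png",big[...,::-1])
```

```text
17638 ((514.4524536132812, 165.70745849609375), (138.08877563476562, 111.27938079833984), 79.70909881591797)
tip pred [317.46122441 230.57269789] tangtop [317.43004642 224.1191869 ]
tip pred [317.46148544 229.94197548] tangtop [317.43031238 223.44080905]
tip pred [317.46200908 228.6786614 ] tangtop [317.43084615 222.08193276]
```

View pics/z5.png

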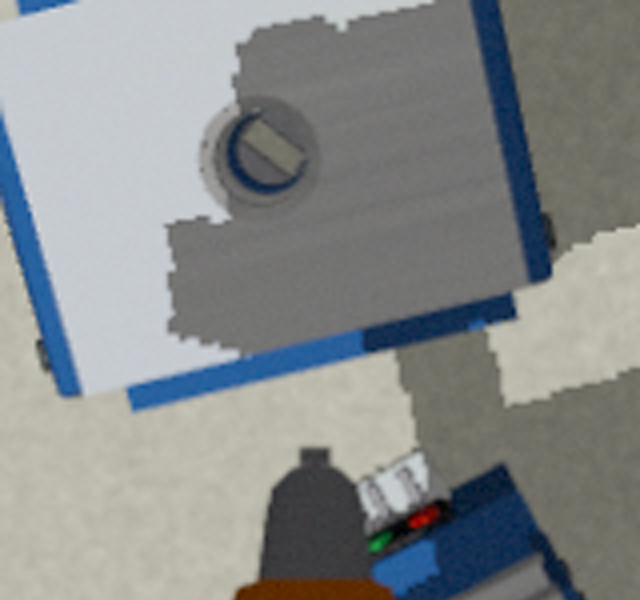

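The zoom shows the chamfer rim as a circle about (260,157) with radius 62, which is (305,149) in full-image pixels. A light bar shows through the bores from (250,120) to (305,165), probably the slot. The tang's leading edge is at (314,447), or (318.5,221.7) in full-image pixels.

Run:
```python
from m import *
s=telemetry.sense(); d=cam("wrist"); im=d["image"]; h=hsv(d); g=h[...,2]
t=R.from_quat(np.roll(s["orientation"],-1)).as_matrix(); e=np.array(s["eef_pos"])
hole=onz(d,240+260/4-.4,110+157/4-.4,.13); print("hole",hole)
for u,v in((260-62,157),(260+62,157),(260,157-62),(260,157+62)): print(np.linalg.norm(onz(d,240+u/4-.4,110+v/4-.4,.13)-hole).round(4))
for off in(-.002,-.001,0,.001): print(off,"tang edge pred",proj(d,e+t@[off+.008,0,.1455]))
c=cv2.resize(im[125:170,285:325],None,fx=10,fy=10,interpolation=cv2.INTER_CUBIC); hh=cv2.cvtColor(c,cv2.COLOR_RGB2HSV).astype(int)
sc=lambda x,y:(285+(x-4.5)/10,125+(y-4.5)/10)
yy,xx=np.mgrid[:c.shape[0],:c.shape[1]]; disc=np.hypot(xx-((308.75-285)*10),yy-((147-125)*10))<75
# bar: sampled at zoom (275,148)
print("bar hsv",h[int(110+148/4),int(240+275/4)],"disc",h[int(110+160/4),int(240+255/4)])
for thr in(110,120,130):
    m=disc&(hh[...,2]>thr)&(hh[...,0]<40)
    b=max(blobs(m),key=lambda b:b[0]); ys,xs=np.nonzero(b[2]); ct=np.array([onz(d,*sc(x,y),.03)[:2] for x,y in zip(xs[::7],ys[::7])])*1000
    rc=cv2.minAreaRect(ct.astype(np.float32)); w,V=np.linalg.eigh(np.cov(ct.T)); print(thr,b[0],rc,"pca yaw",np.degrees(np.arctan2(V[1,1],V[0,1])))
```

```text
hole [0.51508717 0.16614887 0.13      ]
0.0131
0.0131
0.0127
0.0129
-0.002 tang edge pred [317.46455464 222.96301105]
-0.001 tang edge pred [317.46508993 221.68598324]
0 tang edge pred [317.4656274  220.40646154]
0.001 tang edge pred [317.46616705 219.12444591]
bar hsv [ 25  24 116] disc [130   8  90]
110 6798 ((514.4802856445312, 166.02601623535156), (15.684362411499023, 5.704737663269043), 40.97978973388672) pca yaw -138.56491272779536Traceback (most recent call last):
  File "<stdin>", line 14, in <module>
ValueError: max() iterable argument is empty
```

The bar back-projected to the drive-face height is centred on the bore axis, slot-sized, with a yaw of 41.4° (0.64 rad from feeder x, so within range). I'll pre-align to it and centre over the hole.

Call:
move_arm:
  commands:
    - [[0, 0, 0], -0.99]
    - [[0, 0, 0], -0.99]
    - [[0, 0, 0], -0.99]
    - [[0, 0, 0], -0.99]
    - [[0, 0, 0], -0.99]
    - [[0, 0, 0], -0.99]
    - [[0, 0, 0], -0.99]
    - [[0, 0, 0], -0.99]
    - [[0, 0, 0], -0.99]
    - [[0, 0, 0], -0.99]
    - [[0, 0, 0], -0.99]
    - [[0, 0, 0], -0.99]

```text
time: 9.05
eef_pos: [0.4546, 0.1662, 0.3192]
orientation: [-0.0, 0.947, 0.32, -0.0]
force: [0.3, 0.6, -1.9]
gripper_width: 0.0172
grip_force: 58.9
```

Call:
move_arm:
  commands:
    - [[0, 0, 0], -1]
    - [[0.77, 0.67, 0], 0]
    - [[0.77, 0.67, 0], 0]
    - [[0.77, 0.67, 0], 0]
    - [[0, 0, 0], 0]
    - [[0, 0, 0], 0]
    - [[0, 0, 0], 0]

```text
time: 9.63
eef_pos: [0.5153, 0.1666, 0.3191]
orientation: [-0.0, 0.936, 0.352, -0.0]
force: [-0.1, 0.2, -1.3]
gripper_width: 0.0175
grip_force: 59.0
```

```bash
cat > st.py <<'E'
from m import *
import sys
s=telemetry.sense(); t=R.from_quat(np.roll(s["orientation"],-1)).as_matrix(); e=np.array(s["eef_pos"])
print("t",s["time"],"eef",e.round(4),"yaw",np.degrees(np.arctan2(t[1,0],t[0,0])).round(2),"z",t[:,2].round(4),"F",np.round(s["force"],1),"T",np.round(s["ft_torque"],2))
D=np.array([.5155,.1666,e[2]])-e; print("to hole, tool mm",(t.T@D*1000).round(2),"tip z",e[2]-.1455)
E
python3 - <<'E'
from st import *
for n in("scene","wrist"):
    d=cam(n); save(d,n+"6.png"); print(n,"tip",proj(d,e+t@[0,0,.1455]),"hole",proj(d,[.5155,.1666,.13]))
a=cv2.imread("pics/scene6.png"); b=cv2.imread("pics/wrist6.png")
cv2.imwrite("pics/z6.png",np.hstack([cv2.resize(a[60:210,300:430],(390,450),interpolation=cv2.INTER_CUBIC),cv2.resize(b[130:330,240:400],(360,450),interpolation=cv2.INTER_CUBIC)]))
E
```

```text
t 9.6333 eef [0.5153 0.1666 0.3191] yaw 41.21 z [-8.e-04 -0.e+00 -1.e+00] F [-0.1  0.2 -1.3] T [0.02 0.01 0.  ]
to hole, tool mm [ 0.13  0.15 -0.  ] tip z 0.17360762050919568
scene tip [364.01987486 144.5688615 ] hole [363.10263342 166.8218766 ]
wrist tip [317.67546235 230.02140425] hole [318.08464254 217.33127367]
```

View pics/z6.png

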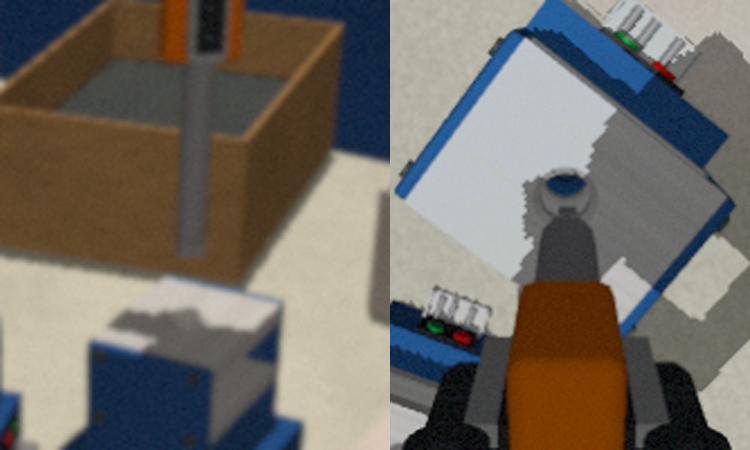

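In the wrist crop the tang at (568,212) is laterally centred on the rim centre, about (568,195). The rim projects where predicted. I'll descend in short steps, watching the force.

Call:
move_arm:
  commands:
    - [[0, 0, 0.5], 0]
    - [[0, 0, 0.5], 0]
    - [[0, 0, 0.5], 0]
    - [[0, 0, 0.4], 0]
    - [[0, 0, 0.1], 0]
    - [[0, 0, 0.1], 0]
    - [[0, 0, 0.1], 0]
    - [[0, 0, 0.1], 0]
    - [[0, 0, 0], 0]

```text
time: 10.48
eef_pos: [0.5156, 0.167, 0.2733]
orientation: [0.0, 0.936, 0.352, 0.0]
force: [-0.0, 0.2, -1.8]
gripper_width: 0.0173
grip_force: 59.1
```

```bash
python3 st.py
```

```text
t 10.4833 eef [0.5156 0.167  0.2733] yaw 41.24 z [ 1.e-04  0.e+00 -1.e+00] F [-0.   0.2 -1.8] T [0.04 0.02 0.05]
to hole, tool mm [-0.35  0.18 -0.  ] tip z 0.12779507691081074
```

Call:
move_arm:
  commands:
    - [[0, 0, 0.1], 0]
    - [[0, 0, 0.1], 0]
    - [[0, 0, 0.1], 0]
    - [[0, 0, 0.1], 0]
    - [[0, 0, 0.1], 0]
    - [[0, 0, 0], 0]

```text
time: 10.98
eef_pos: [0.5156, 0.1669, 0.2628]
orientation: [-0.0, 0.936, 0.352, -0.0]
force: [0.1, 0.9, -1.1]
gripper_width: 0.0176
grip_force: 59.1
```

Call:
move_arm:
  commands:
    - [[0, 0, 0.1], 0]
    - [[0, 0, 0.1], 0]
    - [[0, 0, 0.1], 0]
    - [[0, 0, 0.1], 0]
    - [[0, 0, 0], 0]

```text
time: 11.4
eef_pos: [0.5155, 0.167, 0.2548]
orientation: [-0.0, 0.936, 0.352, -0.0]
force: [-0.7, 0.9, -2.6]
gripper_width: 0.0175
grip_force: 59.1
```

```bash
python3 st.py
```

```text
t 11.4 eef [0.5155 0.167  0.2548] yaw 41.24 z [-8.e-04 -1.e-04 -1.e+00] F [-0.7  0.9 -2.6] T [-0.05 -0.02 -0.05]
to hole, tool mm [-0.24  0.26  0.  ] tip z 0.10932243090390517
```

Call:
move_arm:
  commands:
    - [[0, 0, 0.15], 0]
    - [[0, 0, 0.15], 0]
    - [[0, 0, 0.15], 0]
    - [[0, 0, 0.15], 0]
    - [[0, 0, 0.1], 0]
    - [[0, 0, 0], 0]

```text
time: 11.9
eef_pos: [0.5155, 0.1669, 0.2408]
orientation: [-0.0, 0.936, 0.352, -0.0]
force: [-0.6, 0.6, -1.5]
gripper_width: 0.0175
grip_force: 59.1
```

Call:
move_arm:
  commands:
    - [[0, 0, 0.1], 0]
    - [[0, 0, 0.1], 0]
    - [[0, 0, 0.1], 0]
    - [[0, 0, 0.1], 0]
    - [[0, 0, 0.1], 0]
    - [[0, 0, 0], 0]

```text
time: 12.4
eef_pos: [0.5155, 0.1669, 0.2309]
orientation: [-0.0, 0.936, 0.352, -0.0]
force: [0.7, 0.1, -2.2]
gripper_width: 0.0175
grip_force: 59.1
```

```bash
python3 st.py
```

```text
t 12.4 eef [0.5155 0.1669 0.2309] yaw 41.24 z [-8.e-04 -1.e-04 -1.e+00] F [ 0.7  0.1 -2.2] T [0.05 0.01 0.05]
to hole, tool mm [-0.24  0.23  0.  ] tip z 0.08536221120560297
```

No contact so far; continuing through the lower plate.

Call:
move_arm:
  commands:
    - [[0, 0, 0.1], 0]
    - [[0, 0, 0.1], 0]
    - [[0, 0, 0.1], 0]
    - [[0, 0, 0.1], 0]
    - [[0, 0, 0.1], 0]
    - [[0, 0, 0], 0]

```text
time: 12.9
eef_pos: [0.5155, 0.1669, 0.2209]
orientation: [-0.0, 0.936, 0.352, -0.0]
force: [0.3, -0.0, -1.6]
gripper_width: 0.0175
grip_force: 59.1
```

Call:
move_arm:
  commands:
    - [[0, 0, 0.1], 0]
    - [[0, 0, 0.1], 0]
    - [[0, 0, 0.1], 0]
    - [[0, 0, 0.1], 0]
    - [[0, 0, 0.1], 0]
    - [[0, 0, 0], 0]

```text
time: 13.4
eef_pos: [0.5155, 0.1669, 0.2109]
orientation: [-0.0, 0.936, 0.352, -0.0]
force: [0.2, 0.0, -1.5]
gripper_width: 0.0172
grip_force: 59.1
```

Call:
move_arm:
  commands:
    - [[0, 0, 0.15], 0]
    - [[0, 0, 0.15], 0]
    - [[0, 0, 0.15], 0]
    - [[0, 0, 0], 0]

```text
time: 13.73
eef_pos: [0.5154, 0.1669, 0.2016]
orientation: [-0.0, 0.936, 0.352, -0.001]
force: [0.2, -0.8, -1.3]
gripper_width: 0.0171
grip_force: 59.0
```

```bash
python3 st.py
```

```text
t 13.7333 eef [0.5154 0.1669 0.2016] yaw 41.24 z [-1.2e-03 -2.0e-04 -1.0e+00] F [ 0.2 -0.8 -1.3] T [ 0.01  0.01 -0.02]
to hole, tool mm [-0.15  0.28 -0.  ] tip z 0.05607692649728005
```

Call:
move_arm:
  commands:
    - [[0, 0, 0.1], 0]
    - [[0, 0, 0.1], 0]
    - [[0, 0, 0.1], 0]
    - [[0, 0, 0.1], 0]
    - [[0, 0, 0.1], 0]
    - [[0, 0, 0], 0]

```text
time: 14.23
eef_pos: [0.5155, 0.1669, 0.1919]
orientation: [-0.0, 0.936, 0.352, -0.0]
force: [-0.1, -0.3, -1.7]
gripper_width: 0.0173
grip_force: 59.0
```

Call:
move_arm:
  commands:
    - [[0, 0, 0.1], 0]
    - [[0, 0, 0.1], 0]
    - [[0, 0, 0.1], 0]
    - [[0, 0, 0.1], 0]
    - [[0, 0, 0.1], 0]
    - [[0, 0, 0], 0]

```text
time: 14.73
eef_pos: [0.5155, 0.1669, 0.1819]
orientation: [-0.0, 0.936, 0.352, -0.0]
force: [-0.4, -0.0, -1.7]
gripper_width: 0.0176
grip_force: 59.0
```

Call:
move_arm:
  commands:
    - [[0, 0, 0.05], 0]
    - [[0, 0, 0.05], 0]
    - [[0, 0, 0.05], 0]
    - [[0, 0, 0], 0]

```text
time: 15.07
eef_pos: [0.5156, 0.1669, 0.1792]
orientation: [-0.0, 0.936, 0.352, -0.0]
force: [-0.1, -0.3, -1.5]
gripper_width: 0.0174
grip_force: 59.0
```

Call:
move_arm:
  commands:
    - [[0, 0, 0.03], 0]
    - [[0, 0, 0.03], 0]
    - [[0, 0, 0.03], 0]
    - [[0, 0, 0.03], 0]
    - [[0, 0, 0.03], 0]
    - [[0, 0, 0], 0]

```text
time: 15.57
eef_pos: [0.5156, 0.167, 0.1762]
orientation: [-0.0, 0.936, 0.352, -0.0]
force: [-1.1, -1.2, -2.3]
gripper_width: 0.0176
grip_force: 59.0
```

Call:
move_arm:
  commands:
    - [[0, 0, 0.03], 0]
    - [[0, 0, 0.03], 0]
    - [[0, 0, 0], 0]

```text
time: 15.82
eef_pos: [0.5158, 0.167, 0.1752]
orientation: [0.0, 0.936, 0.352, 0.0]
force: [-0.5, 1.0, 0.4]
gripper_width: 0.0169
grip_force: 59.2
```

Call:
move_arm:
  commands:
    - [[0, 0, 0.03], 0]
    - [[0, 0, 0.03], 0]
    - [[0, 0, 0], 0]

```text
time: 16.07
eef_pos: [0.5155, 0.167, 0.1737]
orientation: [-0.0, 0.936, 0.352, -0.0]
force: [0.5, 0.4, -1.3]
gripper_width: 0.0173
grip_force: 59.0
```

Call:
move_arm:
  commands:
    - [[0, 0, 0.04], 0]
    - [[0, 0, 0.04], 0]
    - [[0, 0, 0.04], 0]
    - [[0, 0, 0], 0]

```text
time: 16.4
eef_pos: [0.5155, 0.167, 0.1713]
orientation: [-0.0, 0.936, 0.352, -0.0]
force: [-0.2, 1.2, -0.5]
gripper_width: 0.0174
grip_force: 59.0
```

Call:
move_arm:
  commands:
    - [[0, 0, 0.04], 0]
    - [[0, 0, 0.04], 0]
    - [[0, 0, 0.04], 0]
    - [[0, 0, 0], 0]

```text
time: 16.73
eef_pos: [0.5156, 0.167, 0.1689]
orientation: [-0.0, 0.936, 0.352, -0.0]
force: [0.5, 0.5, -1.1]
gripper_width: 0.0176
grip_force: 59.1
```

Call:
move_arm:
  commands:
    - [[0, 0, 0.04], 0]
    - [[0, 0, 0.03], 0]
    - [[0, 0, 0], 0]

```text
time: 16.98
eef_pos: [0.5156, 0.167, 0.1676]
orientation: [-0.0, 0.936, 0.352, -0.0]
force: [-0.8, 1.1, -0.8]
gripper_width: 0.0174
grip_force: 59.1
```

The tip is well below the drive-face height with no resistance, so the tang is in the slot. I'll creep down until it seats.

Call:
move_arm:
  commands:
    - [[0, 0, 0.02], 0]
    - [[0, 0, 0.02], 0]
    - [[0, 0, 0.02], 0]
    - [[0, 0, 0], 0]

```text
time: 17.32
eef_pos: [0.5156, 0.167, 0.1665]
orientation: [-0.0, 0.936, 0.352, -0.0]
force: [-1.3, 1.3, -0.6]
gripper_width: 0.0173
grip_force: 59.1
```

Call:
move_arm:
  commands:
    - [[0, 0, 0.02], 0]
    - [[0, 0, 0.02], 0]
    - [[0, 0, 0], 0]

```text
time: 17.57
eef_pos: [0.5156, 0.167, 0.1656]
orientation: [-0.0, 0.936, 0.352, -0.0]
force: [-2.3, 0.8, -0.5]
gripper_width: 0.0173
grip_force: 59.2
```

Call:
move_arm:
  commands:
    - [[0, 0, 0.02], 0]
    - [[0, 0, 0.02], 0]
    - [[0, 0, 0], 0]

```text
time: 17.82
eef_pos: [0.5158, 0.167, 0.1654]
orientation: [0.0, 0.936, 0.352, 0.0]
force: [-2.8, 1.5, 5.0]
gripper_width: 0.0171
grip_force: 60.0
```

Contact of about 6 N came at TCP z 0.1654, which is the expected home height of 0.1655. I'll release and rise.

Call:
move_arm:
  commands:
    - [[0, 0, -0.02], 0]
    - [[0, 0, 0], 0]
    - [[0, 0, 0], 0]
    - [[0, 0, 0], 0]
    - [[0, 0, 0], 0]
    - [[0, 0, 0], 0]
    - [[0, 0, 0], 0]
    - [[0, 0, 0], 0]
    - [[0, 0, 0], 0]
    - [[0, 0, 0], 0]
  jaw: -1

```text
time: 18.65
eef_pos: [0.5157, 0.167, 0.1653]
orientation: [0.0, 0.936, 0.352, 0.0]
force: [0.5, 0.3, 0.5]
gripper_width: 0.0853
grip_force: 0.0
```

Call:
move_arm:
  commands:
    - [[0, 0, -0.3], 0]
    - [[0, 0, -0.7], 0]
    - [[0, 0, -0.9], 0]
    - [[0, 0, -0.9], 0]
    - [[0, 0, -0.9], 0]
    - [[0, 0, -0.9], 0]
    - [[0, 0, -0.5], 0]
    - [[0, 0, 0], 0]
    - [[0, 0, 0], 0]

```text
time: 19.4
eef_pos: [0.5156, 0.167, 0.2676]
orientation: [0.0, 0.936, 0.352, 0.0]
force: [-0.5, -0.6, -0.5]
gripper_width: 0.0856
grip_force: 0.0
```

Run:
```python
from st import *
d=cam("wrist"); save(d,"w7.png"); h=hsv(d)
p=proj(d,[.5157,.1668,.178]); print("pred handle top",p)
d2=cam("scene"); save(d2,"s7.png")
for z in (.178,.158,.138): print("scene axis",z,proj(d2,[.5157,.1668,z]))
a=cv2.imread("pics/s7.png"); b=cv2.imread("pics/w7.png")
cv2.imwrite("pics/z7.png",np.hstack([cv2.resize(a[90:240,300:430],(390,450),interpolation=cv2.INTER_CUBIC),cv2.resize(b[130:330,240:400],(360,450),interpolation=cv2.INTER_CUBIC)]))
```

```text
t 19.4 eef [0.5156 0.167  0.2676] yaw 41.24 z [ 8.e-04  0.e+00 -1.e+00] F [-0.5 -0.6 -0.5] T [ 0.01  0.02 -0.01]
to hole, tool mm [-0.32  0.19 -0.  ] tip z 0.12207409582303327
pred handle top [317.31186211 253.22870505]
scene axis 0.178 [364.43543206 142.30759871]
scene axis 0.158 [363.93598016 152.66036578]
scene axis 0.138 [363.44602033 162.80584942]
```

View pics/z7.png

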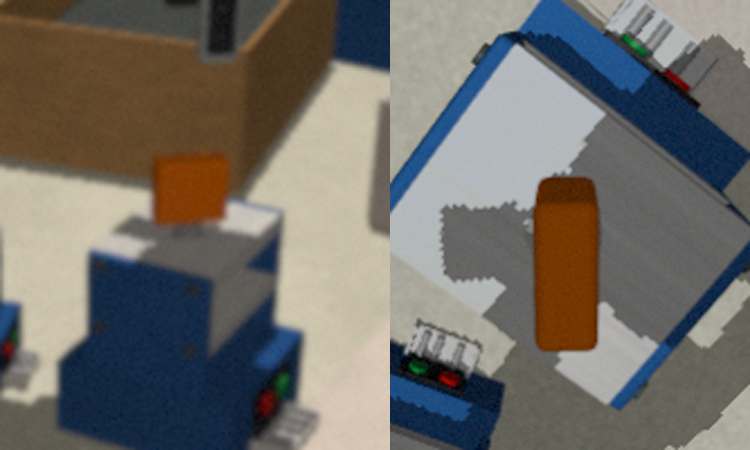

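The released spindle stands upright. Its handle spans crop (152–228, 155–223), and the top edge at row 141.7 matches the 142.3 predicted for fully home. The handle is about 8 mm above the plate.

```bash
python3 -c "
from h import *
print(ctrl.hand_in())"
```

```text
the job is handed in; nothing more can be done
None
```

The spindle stands released and, by force and camera, fully home in the blue feeder; the job was handed in at about 19.5 s with no verdict returned. I saw the drive slot through the bores and pre-aligned the tang to it, so it dropped in without the turning search you asked for.

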